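# Press the glued lid of the fuse box in the ratchet clamp

### The arm

A 6-joint arm with a two-finger parallel gripper is mounted at the origin on the work surface. World frame = base frame: x ahead of the robot, y to its left, z up, the work surface at z = 0. Lengths are in mm, angles in rad, forces in N, time in s.
With the tool pointing down it reaches from about 225 to 725 mm from the base axis. Payload 3.1 kg.
Tool frame: the origin (TCP) lies on the centre line of the jaws, within the pads' length; the fingertips stand 19 mm ahead of it and the grasp point (between the pads) is the TCP; z points along the fingers, y is the line along which they close (so a half turn about z gives the same grasp; the last joint's range is limited). The gripper opens to 85 mm and grips with 20 to 120 N. Pads are 22 mm wide; open, the fingers measure 114 mm over their backs; the gripper's body (76 mm by 85 mm) begins 54 mm behind the grasp point. The pads swing forward as they close: fully open they stand 13 mm farther back than shut.
Start: joints at [-1.434, 0.048, 0.099, 1.622, 0, 1.443], TCP at [137.386, -506.698, 250.312] pointing down, gripper open.
Joint ranges: [-2.91, 2.91], [-0.99, 1.94], [-1.21, 1.42], [-2.12, 2.29], [-1.49, 1.47], [-3.14, 3.14]. Speed limits (rad/s): [2.79, 2.79, 3.14, 3.14, 3.14, 3.14].

### API

Orientations are given as [roll, pitch, yaw] about the fixed x, y, z axes, in that order (R = Rz(yaw) Ry(pitch) Rx(roll)).
In Python, from workcell import r gives the robot as it stands. The module is installed in compiled form; this text tells all that it offers.
- The arm moves only by the shell command python3 -m handwheel 'ROWS' [FORCE]. ROWS is a JSON object of lists of equal length, an entry for each row: "twist": the turn, a rotation vector about the tool's x, y, z in rad, a list of three; "travel": the shift along the tool's x, y, z in m, a list of three; "gripper": the opening, from -1 (shut) to 1 (fully open). A call has 1 to 20 rows; each row shifts and turns the commanded pose from where the row before left it, along the tool's axes as they then stand; what a row does not reach is not made up. A row lasts 1/8 s, in which the tool goes at most 62.5 mm and 10.7 degrees, less where a joint would pass 70% of its speed; a pose out of reach is approached as far as the arm can. A call is refused whole if a number of a shift passes 0.0625 or a number of a turn 0.188, either way. A call with a gripper value outside its range is refused whole. The fingers move at their own pace and stop on an object; FORCE is the grip in N (left out, the last holds). Time passes only in rows, so rows that do not move let the fingers close. It gives the time, the measured TCP pose, the force, the opening and the grip force at its end, in the units of the state.
- r.read_state(): the state, without advancing time (a new reading comes with each control period).
- r.capture(name): name is "scene" or "top" or "wrist"; returns the picture (420x560x3 uint8, red, green, blue); there is no depth.
- r.camera_model(name): a dict with "intrinsics" (3x3 intrinsics, pixels), "T" (4x4, takes a point from camera to world coordinates); the wrist camera has in their place "hand_eye" (4x4, takes a point from camera to tool coordinates, whose origin is the TCP and whose axes are the flange's). Camera axes: x right, y up, looking along -z (the intrinsics and any distortion apply to the point x, -y, -z); pixel columns grow to the right and rows downward; lengths in mm; the calibration is good to about 2 mm. The wrist camera is an equidistant fisheye: a pixel r from the principal point sees the ray r / f radians off the axis. A picture is of the moment at which its call begins: read the wrist's pose just before it. camera_model takes no time and is no camera call.
- r.close_job(): hands the job in; it is judged then, once.
Trained networks look in the newest picture that a camera, given by its name, has taken for a name from the list of things; names that differ only in an ending like _2 or _b are one class to them, and where a whole thing is asked for, a point or a joint stands for the part that bears it (a point fixed in the world has none). Each returns a list of dicts, best first, with "conf" (0 to 1); they miss things now and then, are a little off and sometimes report something else, mostly with a low value. They report only what shows in the picture. A call takes as long as a camera call. They do not tell look-alikes from the thing itself.
- r.search_frame(name, camera): "xyz" ([x, y, z] in mm, in world coordinates, good to about 4 mm: the middle of the surface that is visible of it).
- r.spot_point(name, camera): "xyz" ([x, y, z] in mm, in world coordinates, good to about 4 mm: a listed point, or the origin of a listed thing).
The state is a dict: "t": time; "joint_pos": joint angles; "joint_velocities": joint speeds; "tau": joint torques, N m; "tool_pos": TCP position; "orientation": TCP orientation; "ft_force": force on the tool from outside, world axes, zero at the start; "ft_torque": the same for the moment, N m; "opening": finger opening in mm; "grip_force": force on a finger pad.
Only numpy, scipy, OpenCV 4.12 (cv2) and the standard library are available. Lean on these libraries where they do the work, as an engineer would, in place of code of your own. Each camera call takes 0.05 s, during which the arm holds its last target. There are 200 camera calls.

### The job

Stand the small fuse box in the bench clamp, just in front of the blue anvil, upright and square with its blue lid facing the ram's rubber pad, and let go of it. Then pump the orange trigger against the black handle, moving the ram only with the trigger, until the pad presses the lid and the box sits flush against the anvil with the white band of the stem gone into the sleeve and the green band part-way in; never let the red band go in, as that crushes the box, and leave everything else on the bench where it lies. The clamp has no lock, so finish with the fingers still holding the trigger squeezed at that pressure.

Things in the scene. Friction and masses are not known exactly. Their poses are not given: they have to be found in the camera images.
- clamp: caulk-gun-style ratchet clamp bolted to the bench. Origin: underside of its 8 mm base plate, z up; the ram pushes along its +y at x 0, z 34 mm (14 mm square, toothed, tail back to y -168). Blue anvil face at y 96, 70 wide, top z 66. Blue housing at y -56 and steel channel behind it to y -129, up to 36 mm wide, top z 60. Handle and trigger on the -x side. Nothing is over 72 mm high
- nest (a point): point on top of the base plate (clamp frame x 0, y 73, z 8) where the middle of the fuse box's underside goes: box 3 mm short of the anvil; the pad pushes it the rest. 21 to 41 mm of free space are left between lid and pad at the start
- fuse_box: clear plastic fuse box, coloured fuses inside, loose, about 0.12 kg, standing on an orange mat (3 mm thick, 200 x 240 mm). Origin: middle of its underside, z up. 50 mm along x (grip here), 40 mm along y, 50 mm high; the glued blue lid is its -y face, 9 mm thick. In the clamp its axes must point as the clamp's do
- handle_grip (a point): middle of the fixed black handle (clamp x -60, y -73, z 43 mm): an upright bar along the clamp's x, from x -98 to -12, 12 mm thick along y, z 14 to 72
- trigger_grip (a point): middle of the orange trigger paddle, moves with it: upright plate 10 mm thick, 60 mm long along x, z 14 to 72 mm. At rest 39 mm behind (clamp -y of) the handle's middle; outer faces of the pair are then 50 mm apart, 24 mm when fully squeezed (stroke 26 mm). Squeezing moves it along clamp +y to the handle
- trigger: lever, origin on its pivot (clamp x 60, y -99 mm), crossing over the channel; springs back when let go (2 to 3 N at the paddle, up to 15 N loaded). A squeeze drives the ram half as far as the paddle, in 6 mm teeth (up to 6 mm of ram travel idle before it bites), 12 mm a stroke; on the return the ram stays, held by a 3.6 N brake only: let go under pressure, it slips back to under 3 mm of stem
- ram: toothed ram with black sleeve (22 mm round) at its front; origin at the centre of the sleeve's mouth, where the banded stem goes in; moves along clamp +y only
- pad_face (a point): centre of the front of the round black rubber pad (34 mm across, 6 mm thick) on the stem; 24 mm in front of the sleeve's mouth when unloaded; it faces clamp +y
- stem (a joint): how far the sprung pad stem is pushed into the sleeve, m: 0 unloaded, 0.018 at most, 1.2 N per mm. From the sleeve's mouth forward the stem is white for 5 mm, green for 7, red for 6: 0.005 to 0.012 is the wanted range, above it the red goes in
- multimeter: black multimeter case with steel spring clip, 150 x 78 x 36 mm, loose bystander; origin under its middle
- crimper: grey steel crimping tool, 165 mm long, loose bystander
- screwdriver: yellow-handled screwdriver, loose bystander
- glue: small glue bottle with red cap, 40 mm across, 100 mm high, loose bystander
- tray: grey parts tray with four compartments, 120 x 160 x 35 mm, loose bystander
- tape: roll of black tape, 70 mm across, 18 mm high, loose bystander
There are look-alikes about, which are no part of the job. There is more than one size of the fuse_box; the one meant has the size given above.

How it is judged:
By the outcome, as a careful person would: the job done as asked, in the order asked, and still so for the second after the job is handed in, while the arm keeps its last pose, push and grip.
It also fails if it takes over 72 s, if anything falls off the work surface, if the arm or the gripper's body presses on something with over 40 N, if the wrist force passes 120 N, or if a joint passes its speed limit or range.

## Working session

There is one attempt and no reset: what is moved stays moved. The work goes in short steps, Python scripts to look and compute and a shell command to move; the robot and the scene stay as the last step left them, time stands still between calls to the robot, and variables do not carry over. Pictures are saved under pics/ and viewed, at most 10 in all, crops included, and the job is handed in when it is done.

```bash
mkdir -p pics; cat > h.py <<'E'
import numpy as np, cv2
from workcell import r
def save(cam,name):
    im=r.capture(cam); cv2.imwrite(f'pics/{name}.png',im[:,:,::-1]); return im
def proj(cam,P):
    m=r.camera_model(cam);T=np.array(m['T']);K=np.array(m['intrinsics'])
    p=np.linalg.inv(T)@np.append(P,1);v=K@np.array([p[0],-p[1],-p[2]]);return v[:2]/v[2]
def ray(cam,uv,z):
    m=r.camera_model(cam);T=np.array(m['T']);K=np.array(m['intrinsics'])
    d=np.linalg.inv(K)@np.array([*uv,1]);d=T[:3,:3]@np.array([d[0],-d[1],-d[2]]);o=T[:3,3]
    return o+d*(z-o[2])/d[2]
E
python3 - <<'E'
from h import *
a=save('scene','s0');b=save('top','t0')
for cam in('top','scene'):
    for n in ['fuse_box','nest','handle_grip','trigger_grip','trigger','pad_face','ram','clamp','multimeter','crimper','screwdriver','glue','tray','tape']:
        print(cam,n,[(round(d['conf'],2),np.round(d['xyz']).tolist(),proj(cam,d['xyz']).round().tolist()) for d in r.spot_point(n,cam)][:4])
print(r.read_state())
E
```

```text
top fuse_box [(0.88, [446.0, -332.0, 2.0], [394.0, 239.0]), (0.7, [291.0, -302.0, -1.0], [386.0, 298.0]), (0.53, [408.0, -508.0, 1.0], [460.0, 252.0])]
top nest [(0.83, [574.0, 192.0, 7.0], [199.0, 196.0])]
top handle_grip [(0.83, [482.0, 56.0, 42.0], [249.0, 227.0])]
top trigger_grip [(0.88, [473.0, 22.0, 42.0], [262.0, 230.0])]
top trigger [(0.43, [627.0, 388.0, 2.0], [128.0, 178.0])]
top pad_face [(0.58, [565.0, 138.0, 34.0], [218.0, 197.0])]
top ram [(0.5, [559.0, 116.0, 39.0], [226.0, 199.0])]
top clamp [(0.88, [561.0, 118.0, -1.0], [227.0, 201.0])]
top multimeter [(0.59, [736.0, -242.0, 3.0], [356.0, 136.0])]
top crimper [(0.61, [409.0, 432.0, 4.0], [109.0, 259.0])]
top screwdriver [(0.59, [249.0, 399.0, 0.0], [120.0, 320.0])]
top glue [(0.85, [630.0, 386.0, 1.0], [129.0, 178.0]), (0.69, [561.0, 118.0, -0.0], [227.0, 201.0])]
top tray [(0.92, [776.0, 68.0, 2.0], [245.0, 124.0])]
top tape [(0.68, [577.0, -515.0, 4.0], [458.0, 190.0])]
scene fuse_box [(0.97, [443.0, -329.0, 1.0], [174.0, 237.0]), (0.52, [412.0, -510.0, 2.0], [105.0, 258.0]), (0.48, [286.0, -310.0, -2.0], [159.0, 
[... 833 characters left out ...]
309.0])]
{'t': 1.5, 'joint_pos': array([-1.43382971e+00,  4.80256950e-02,  9.91995481e-02,  1.62203461e+00,
       -3.55235311e-05,  1.44301134e+00]), 'joint_velocities': array([-0.0021778 ,  0.00069768,  0.00053316, -0.00230648, -0.00042961,
        0.00130371]), 'tau': array([ 1.24729366e-03, -3.38634610e+01,  3.20146573e+01,  1.11889447e-03,
       -5.15457475e-05, -5.12001641e-07]), 'tool_pos': array([ 137.35864938, -506.68958228,  250.29795214]), 'orientation': array([-3.14152422e+00,  2.70233904e-05,  2.64751606e-01]), 'ft_force': array([-0.4805029 , -0.20249237, -0.08437825]), 'ft_torque': array([-0.03207235, -0.02205798,  0.02609058]), 'grip_force': 0.0, 'opening': 85.61081943984573}
```

View pics/t0.png

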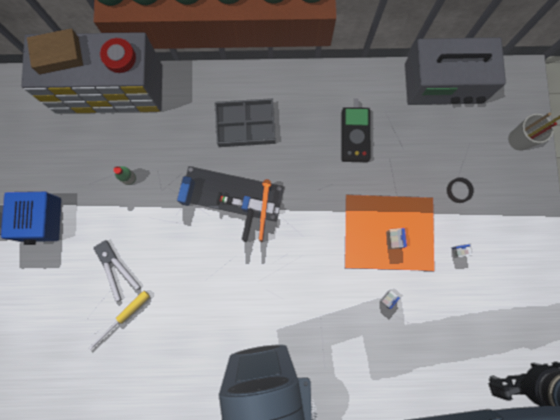

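View pics/s0.png

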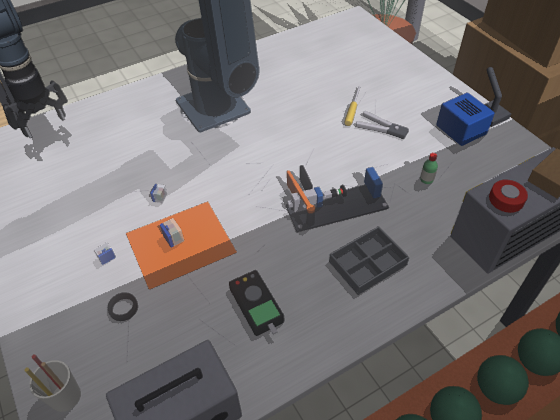

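Top view: there are three candidates, at top (394,239) on the orange mat, (390,299) on bare bench, and (460,250) on bare bench. The mat one fits the description ("standing on an orange mat") and looks largest. I'll confirm it with an enlarged crop. In the same view, the clamp is at (230,195) with its anvil at the left (185,190), and the trigger and handle are at (262,215) and (248,227).

```bash
python3 - <<'E'
from h import *
t=cv2.imread('pics/t0.png');s=cv2.imread('pics/s0.png')
a=cv2.resize(t[210:320,370:480],(400,400),interpolation=cv2.INTER_CUBIC)
b=cv2.resize(s[170:280,85:195],(400,400),interpolation=cv2.INTER_CUBIC)
cv2.imwrite('pics/c0.png',np.hstack([a,b]))
# clamp fit
loc=dict(nest=(0,73),handle_grip=(-60,-73),trigger_grip=(-60,-112),clamp=(0,0))
A=[];B=[]
for cam in('top','scene'):
    for n,l in loc.items():
        d=r.spot_point(n,cam)
        if d: A.append(l);B.append(d[0]['xyz'][:2])
A=np.array(A,float);B=np.array(B)
a=A-A.mean(0);b=B-B.mean(0)
yaw=np.arctan2((a[:,0]*b[:,1]-a[:,1]*b[:,0]).sum(),(a*b).sum())
R=np.array([[np.cos(yaw),-np.sin(yaw)],[np.sin(yaw),np.cos(yaw)]]);o=B.mean(0)-R@A.mean(0)
print(yaw,o,(B-(A@R.T+o)).round(1).tolist(),'nest',o+R@[0,73])
E
```

```text
-0.21923440278886236 [558.47143479 117.96782626] [[0.2, 3.1], [-1.5, -3.7], [-2.9, 0.1], [2.4, -0.3], [3.7, 4.7], [0.6, -2.6], [-0.9, -1.5], [-1.4, 0.1]] nest [574.34765108 189.22051572]
```

View pics/c0.png

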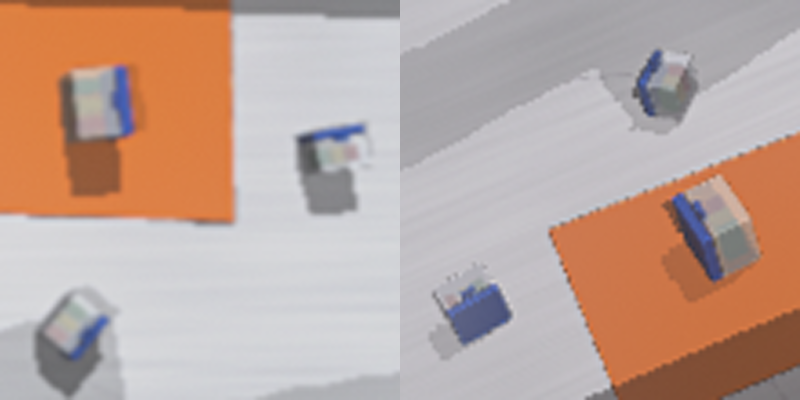

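The mat box is clearly the largest in both views, with its lid facing -y, so it is the target. I'll move above it.

```bash
python3 -m handwheel '{"travel":[[0.049,-0.0127,0.007],[0.049,-0.0127,0.007],[0.049,-0.0127,0.007],[0.049,-0.0127,0.007],[0.049,-0.0127,0.007],[0.049,-0.0127,0.007],[0.049,-0.0127,0.007],[0,0,0],[0,0,0],[0,0,0],[0,0,0],[0,0,0],[0,0,0],[0,0,0],[0,0,0],[0,0,0]],"twist":[[0,0,0],[0,0,0],[0,0,0],[0,0,0],[0,0,0],[0,0,0],[0,0,0],[0,0,-0.18],[0,0,-0.18],[0,0,-0.18],[0,0,-0.18],[0,0,-0.18],[0,0,-0.18],[0,0,-0.18],[0,0,-0.18],[0,0,0]],"gripper":[1,1,1,1,1,1,1,1,1,1,1,1,1,1,1,1]}' 40
python3 - <<'E'
from h import *
s=r.read_state();save('wrist','w0');print(s['tool_pos'],s['orientation'],[(d['conf'],d['xyz']) for d in r.spot_point('fuse_box','wrist')])
print(r.camera_model('wrist'))
E
```

```text
t: 3.9
tool_pos: [445.2, -331.1, 201.3]
orientation: [-3.142, -0.0, 1.703]
ft_force: [0.0, 0.2, -0.4]
opening: 85.1
grip_force: 0.0
[ 445.16400265 -331.12544305  201.28992301] [-3.14155896e+00 -1.00484937e-05  1.70271248e+00] [(0.97, [446.0, -328.9, 1.1]), (0.86, [413.1, -504.9, 0.8]), (0.76, [288.1, -306.4, 0.9])]
{'intrinsics': array([[325.1922621 ,   0.        , 280.05512464],
       [  0.        , 325.1922621 , 207.73530538],
       [  0.        ,   0.        ,   1.        ]]), 'hand_eye': array([[ 8.41136534e-05,  9.48189847e-01,  3.17704276e-01,
         8.28180127e+01],
       [ 9.99999953e-01,  1.43340585e-05, -3.07534602e-04,
        -2.75655745e-01],
       [-2.96155179e-04,  3.17704287e-01, -9.48189801e-01,
        -1.24045932e+02],
       [ 0.00000000e+00,  0.00000000e+00,  0.00000000e+00,
         1.00000000e+00]])}
```

View pics/w0.png

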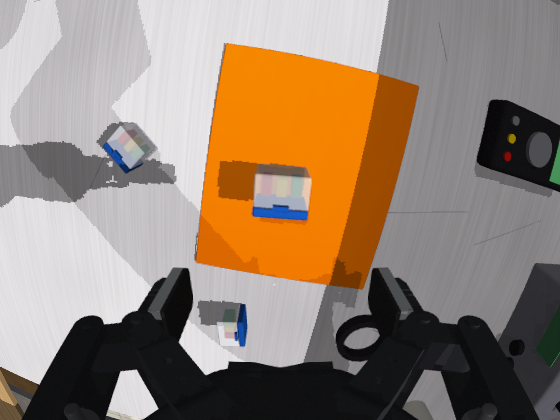

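Wrist view: the target box is at (281,192) on the mat, with its lid's top strip at rows 207-219, x 252-308. The look-alikes are at (125,147) and (232,325). I'll fit the strip on the z=53 plane.

```bash
cat >> h.py <<'E'
from scipy.spatial.transform import Rotation as Ro
def wray(uv,s,z):
    m=r.camera_model('wrist');K=np.array(m['intrinsics']);H=np.array(m['hand_eye'])
    d=np.atleast_2d(np.asarray(uv,float))-K[:2,2];rr=np.hypot(*d.T);th=rr/K[0,0]
    v=np.c_[d[:,0]/rr*np.sin(th),-d[:,1]/rr*np.sin(th),-np.cos(th)]
    R=Ro.from_euler('xyz',s['orientation']).as_matrix()
    o=s['tool_pos']+R@H[:3,3];v=v@(R@H[:3,:3]).T
    return o+v*((z-o[2])/v[:,2])[:,None]
E
python3 - <<'E'
from h import *
s=r.read_state()
im=cv2.imread('pics/w0.png').astype(int);b,g,rd=im[...,0],im[...,1],im[...,2]
m=(b>90)&(b-rd>60)&(b-g>40);m[:150]=0;m[235:]=0;m[:,:240]=0;m[:,320:]=0
v,u=np.nonzero(m);print(len(u),u.min(),u.max(),v.min(),v.max())
P=wray(np.c_[u,v],s,53)[:,:2]
(c,w,a)=cv2.minAreaRect(P.astype(np.float32));print('rect',c,w,a)
bx=cv2.boxPoints((c,w,a));print(bx)
# corners by PCA too
q=P-P.mean(0);e=np.linalg.svd(q,full_matrices=0)[2][0];print('yaw',np.arctan2(e[1],e[0]))
# mat edges
for p in [(226,43),(419,87),(362,289),(196,263)]: print(wray(p,s,3))
print(cv2.imread('pics/w0.png')[160:225:4,281].tolist())
E
```

```text
529 253 307 206 219
rect (446.5682678222656, -343.4652099609375) (48.2595100402832, 11.117815017700195) 3.1495113372802734
[[ 422.16956 -339.24042]
 [ 422.7804  -350.34143]
 [ 470.96698 -347.69   ]
 [ 470.35614 -336.589  ]]
yaw 0.05622906785874613
[[ 373.94855783 -195.24517659    3.        ]]
[[ 572.99633407 -207.42677129    3.        ]]
[[ 558.90216981 -444.96617448    3.        ]]
[[ 361.42716932 -435.05508264    3.        ]]
[[0, 130, 245], [16, 111, 218], [72, 87, 106], [73, 88, 104], [151, 168, 172], [174, 195, 202], [174, 197, 204], [174, 197, 204], [174, 196, 203], [176, 193, 199], [192, 174, 168], [195, 175, 168], [195, 90, 22], [191, 89, 26], [192, 89, 22], [0, 104, 219], [0, 121, 239]]
```

```bash
python3 -m handwheel '{"travel":[[0.002,0,0],[0,0,0.04],[0,0,0.04],[0,0,0.04],[0,0,0.028],[0,0,0.02],[0,0,0],[0,0,0],[0,0,0],[0,0,0],[0,0,0],[0,0,0],[0,0,0]],"twist":[[0,0,0.077],[0,0,0],[0,0,0],[0,0,0],[0,0,0],[0,0,0],[0,0,0],[0,0,0],[0,0,0],[0,0,0],[0,0,0],[0,0,0],[0,0,0]],"gripper":[1,1,1,1,1,1,1,-1,-1,-1,-1,-1,-1]}' 30
```

```text
t: 5.62
tool_pos: [446.0, -330.1, 35.1]
orientation: [3.139, 0.002, 1.628]
ft_force: [0.1, 0.0, 5.3]
opening: 49.5
grip_force: 32.7
```

```bash
python3 -m handwheel '{"travel":[[0,0,-0.02],[0,0,-0.05],[0,0,-0.05],[0,0,-0.04],[0.0447,0.014,0],[0.0447,0.014,0],[0.0447,0.014,0],[0.0447,0.014,0],[0.0447,0.014,0],[0.0447,0.014,0],[0.0447,0.014,0],[0.0447,0.014,0],[0.0447,0.014,0],[0,0,0],[0,0,0],[0,0,0],[0,0,0]],"twist":[[0,0,0],[0,0,0],[0,0,0],[0,0,0],[0,0,0],[0,0,0],[0,0,0],[0,0,0],[0,0,0],[0,0,0],[0,0,0],[0,0,0],[0,0,0],[0,0,0.138],[0,0,0.138],[0,0,0],[0,0,0]],"gripper":[-1,-1,-1,-1,-1,-1,-1,-1,-1,-1,-1,-1,-1,-1,-1,-1,-1]}'
python3 - <<'E'
from h import *
s=r.read_state();save('wrist','w1');print(s['tool_pos'],s['orientation'])
for n in ['nest','handle_grip','trigger_grip','pad_face','ram','clamp','fuse_box']:
    print(n,[(d['conf'],d['xyz']) for d in r.spot_point(n,'wrist')])
E
```

```text
t: 7.75
tool_pos: [547.4, 79.5, 192.8]
orientation: [-3.141, 0.0, 1.353]
ft_force: [-0.0, 0.4, -1.3]
opening: 49.8
grip_force: 32.0
[547.42957147  79.54885869 192.78742402] [-3.14053790e+00  2.46213096e-04  1.35347332e+00]
nest [(0.57, [576.7, 186.2, 5.2])]
handle_grip [(0.74, [480.5, 59.6, 47.2]), (0.33, [776.4, 65.9, -1.9])]
trigger_grip [(0.95, [476.4, 23.8, 38.2]), (0.61, [558.6, 115.0, -1.4])]
pad_face [(0.67, [560.0, 135.5, 34.8])]
ram [(0.96, [558.8, 116.8, 32.8])]
clamp [(0.73, [557.6, 117.6, -2.7])]
fuse_box [(0.81, [545.6, 82.1, 160.6])]
```

View pics/w1.png

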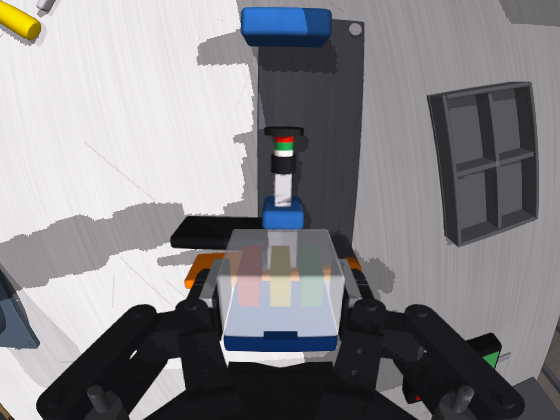

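Wrist view: the box is held square. The anvil is at the top (241-331, 8-46), the pad at (284,131), the white/green/red bands at rows 137-158, and the housing at (283,213). Next I'll measure the anvil face and ram line precisely.

```bash
python3 - <<'E'
from h import *
s=r.read_state()
im=cv2.imread('pics/w1.png').astype(int);b,g,rd=im[...,0],im[...,1],im[...,2]
m=((b-rd>50)&(b>80));m[60:]=0
v,u=np.nonzero(m);print(u.min(),u.max(),v.min(),v.max())
for c in (250,270,286,300,320): print(c,[tuple(im[k,c]) for k in range(4,54,2)] if c in(250,) else np.nonzero(m[:,c])[0][[0,-1]], b[4:54,c].tolist())
for k in (12,20,30,36,42): q=np.nonzero(m[k])[0];print('row',k,q[0],q[-1])
# ram tooth bar edges rows 178-196
gray=im.sum(2)
for k in (178,185,192): print(k,gray[k,262:306].tolist())
E
```

```text
241 330 7 35
250 [(np.int64(153), np.int64(151), np.int64(154)), (np.int64(155), np.int64(152), np.int64(155)), (np.int64(188), np.int64(107), np.int64(46)), (np.int64(208), np.int64(118), np.int64(50)), (np.int64(208), np.int64(119), np.int64(49)), (np.int64(206), np.int64(118), np.int64(50)), (np.int64(204), np.int64(115), np.int64(50)), (np.int64(202), np.int64(115), np.int64(49)), (np.int64(199), np.int64(112), np.int64(47)), (np.int64(196), np.int64(112), np.int64(47)), (np.int64(193), np.int64(110), np.int64(46)), (np.int64(191), np.int64(110), np.int64(47)), (np.int64(189), np.int64(109), np.int64(46)), (np.int64(177), np.int64(101), np.int64(43)), (np.int64(143), np.int64(81), np.int64(36)), (np.int64(96), np.int64(56), np.int64(24)), (np.int64(52), np.int64(29), np.int64(13)), (np.int64(52), np.int64(30), np.int64(12)), (np.int64(53), np.int64(31), np.int64(15)), (np.int64(51), np.int64(30), np.int64(13)), (np.int64(52), np.int64(29), np.int64(12)), (np.int64(113), np.int64(107), np.int64(106)), (np.int64(150), np.int64(147), np.int64(151)), (np.int64(148), np.int64(146), np
[... 749 characters left out ...]
, 52, 52, 51, 51, 51, 50, 51, 51, 51]
300 [ 8 34] [150, 149, 150, 159, 184, 192, 201, 203, 204, 204, 204, 204, 204, 203, 203, 202, 202, 201, 201, 198, 198, 197, 196, 197, 195, 196, 189, 171, 151, 132, 108, 79, 55, 52, 53, 52, 53, 53, 53, 52, 53, 52, 53, 52, 50, 51, 51, 51, 51, 51]
320 [ 9 34] [153, 152, 151, 150, 116, 115, 118, 122, 124, 123, 124, 124, 123, 123, 122, 123, 123, 123, 123, 122, 122, 121, 121, 120, 120, 120, 120, 117, 106, 97, 87, 75, 61, 55, 53, 53, 52, 53, 53, 54, 54, 53, 53, 51, 51, 49, 49, 48, 49, 48]
row 12 242 330
row 20 241 330
row 30 241 330Traceback (most recent call last):
  File "<stdin>", line 7, in <module>
IndexError: index 0 is out of bounds for axis 0 with size 0
```

```bash
python3 - <<'E'
from h import *
s=r.read_state();psi=s['orientation'][2]
im=cv2.imread('pics/w1.png').astype(int);gray=im.sum(2)
for k in (131,155,165,180,192): print(k,gray[k,262:308:2].tolist())
R=np.array([[np.cos(psi),np.sin(psi)],[np.sin(psi),-np.cos(psi)]]) # columns tool x,y in world
def t(p,z): return ((wray(p,s,z)[0,:2]-s['tool_pos'][:2])@R).round(1)  # tool coords
print('anvil L,R top',t((240.5,22),66),t((331,22),66),'face',t((250,35),62),t((286,35),62),t((325,35),62))
print('facebottom',t((250,46),8))
print('box lid bottom outer L,R',t((223,350),192.8+18),t((338,350),192.8+18))
print('box far top edge',t((230,229),212),t((334,229),212))
E
```

```text
131 [201, 111, 61, 74, 78, 92, 100, 106, 114, 117, 119, 127, 131, 126, 131, 132, 127, 122, 124, 69, 50, 189, 186]
155 [197, 197, 195, 198, 172, 54, 164, 407, 578, 688, 726, 746, 730, 730, 711, 466, 46, 126, 176, 195, 196, 188, 190]
165 [198, 194, 191, 196, 165, 50, 62, 71, 82, 96, 104, 110, 115, 118, 107, 94, 84, 129, 140, 156, 182, 188, 189]
180 [197, 190, 193, 191, 192, 190, 251, 662, 662, 662, 661, 662, 662, 662, 609, 136, 142, 140, 134, 164, 189, 187, 189]
192 [194, 190, 190, 193, 188, 187, 325, 657, 659, 658, 657, 659, 657, 657, 562, 137, 142, 142, 189, 191, 187, 187, 191]
anvil L,R top [147.  -30.6] [147.5  38.2] face [136.9 -23.6] [136.6   4. ] [137.4  34.1]
facebottom [137.5 -28.5]
box lid bottom outer L,R [-19.7 -25.9] [-19.7  25.2]
box far top edge [ 39.4 -18.3] [39.4 18.5]
```

```bash
python3 -m handwheel '{"travel":[[0.0375,0.0035,0],[0.0375,0,0],[0.0375,0,0],[0,0,0],[0,0,0.04],[0,0,0.04],[0,0,0.04],[0,0,0.015],[0,0,0]],"twist":[[0,0,0],[0,0,0],[0,0,0],[0,0,0],[0,0,0],[0,0,0],[0,0,0],[0,0,0],[0,0,0]],"gripper":[-1,-1,-1,-1,-1,-1,-1,-1,-1]}'
python3 - <<'E'
from h import *
s=r.read_state();save('wrist','w2');print(s['tool_pos'],s['orientation'],s['ft_force'])
E
```

```text
t: 9.28
tool_pos: [574.7, 188.0, 57.4]
orientation: [-3.139, 0.001, 1.351]
ft_force: [0.8, 0.2, -1.4]
opening: 49.9
grip_force: 32.0
[574.70041949 188.01770818  57.38200658] [-3.13926555e+00  1.25387675e-03  1.35129635e+00] [ 0.76864572  0.2116589  -1.43996843]
```

View pics/w2.png

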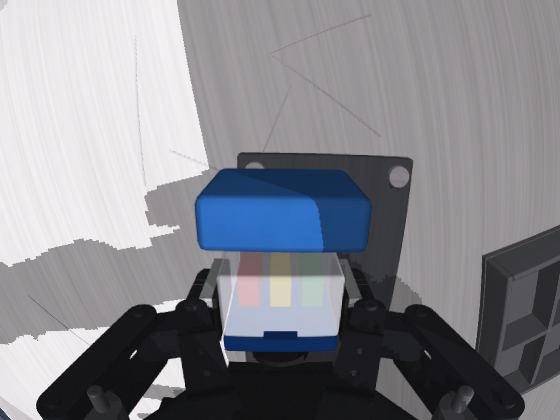

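The box is aligned with the anvil (anvil 196-370, box 220-343), so I'll lower it.

```bash
python3 -m handwheel '{"travel":[[0,0.0008,0.012],[0,0,0.003],[0,0,0.002],[0,0,0.001],[0,0,0]],"twist":[[0,0,0],[0,0,0],[0,0,0],[0,0,0],[0,0,0]],"gripper":[-1,-1,-1,-1,-1]}'
```

```text
t: 9.95
tool_pos: [576.5, 188.6, 40.4]
orientation: [3.141, -0.0, 1.352]
ft_force: [0.0, 0.1, -2.3]
opening: 49.8
grip_force: 32.0
```

```bash
python3 -m handwheel '{"travel":[[0,-0.0008,0.001],[0,0,0.0005],[0,0,0]],"twist":[[0,0,0],[0,0,0],[0,0,0]],"gripper":[-1,-1,-1]}'
```

```text
t: 10.32
tool_pos: [576.3, 188.7, 40.1]
orientation: [3.14, -0.0, 1.352]
ft_force: [-1.0, -0.1, 5.1]
opening: 49.6
grip_force: 32.7
```

```bash
python3 -m handwheel '{"travel":[[0,0,0],[0,0,0],[0,0,0],[0,0,0],[0,0,-0.02],[0,0,-0.04],[0,0,-0.05],[0,0,-0.04],[-0.04,0,0],[-0.04,0,0],[-0.03,0,0],[0,0,0],[0,0,0]],"twist":[[0,0,0],[0,0,0],[0,0,0],[0,0,0],[0,0,0],[0,0,0],[0,0,0],[0,0,0],[0,0,0],[0,0,0],[0,0,0],[0,0,0],[0,0,0]],"gripper":[0.4,0.8,1,1,1,1,1,1,1,1,1,1,1]}'
python3 - <<'E'
from h import *
s=r.read_state();save('wrist','w3');print(s['tool_pos'],s['orientation'])
for n in ['nest','handle_grip','trigger_grip','pad_face','ram','clamp','fuse_box']:
    print(n,[(d['conf'],d['xyz']) for d in r.spot_point(n,'wrist')])
E
```

```text
t: 11.95
tool_pos: [551.8, 81.7, 188.8]
orientation: [3.142, -0.001, 1.352]
ft_force: [0.1, -0.0, 0.4]
opening: 85.7
grip_force: 0.0
[551.84808196  81.68433181 188.79335659] [ 3.14155347e+00 -6.49447451e-04  1.35165760e+00]
nest [(0.64, [574.9, 190.6, 6.8])]
handle_grip [(0.91, [482.2, 62.2, 45.0]), (0.2, [563.0, 136.8, 34.8])]
trigger_grip [(0.91, [474.6, 27.2, 40.6])]
pad_face [(0.88, [561.1, 136.3, 35.0])]
ram [(0.73, [558.9, 114.7, 31.6])]
clamp [(0.68, [561.1, 118.2, 0.3])]
fuse_box [(0.74, [474.6, 26.4, 42.2]), (0.64, [575.6, 187.2, 5.8])]
```

View pics/w3.png

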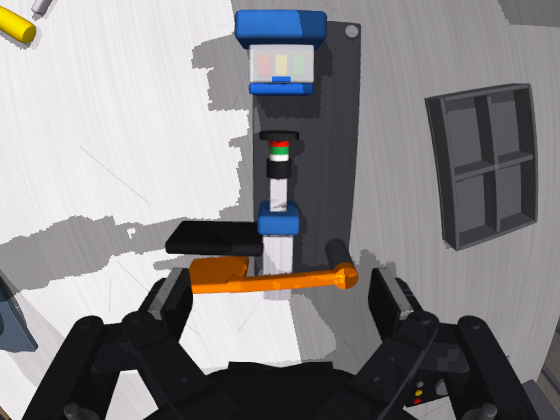

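The box stands upright and square, centred on the anvil (box 249-313, anvil 235-327), with the pad at (279,134). The handle is at (214,238) and the paddle at (219,271). Next I'll refine the handle line and the gap.

```bash
cat >> h.py <<'E'
O=np.array([559,118.5]);Y=-0.2193
RC=np.array([[np.cos(Y),-np.sin(Y)],[np.sin(Y),np.cos(Y)]])
def c2w(p): return O+RC@np.asarray(p,float)
def w2c(p): return (np.asarray(p)[...,:2]-O)@RC
E
python3 - <<'E'
from h import *
s=r.read_state()
im=cv2.imread('pics/w3.png').astype(int)
for c in (190,210,230):print(c,im[210:300:2,c].sum(1).tolist())
print('pad col',[(k,im[k,279].tolist()) for k in range(84,186,3)])
q=lambda p,z:w2c(wray(p,s,z)[0]).round(1)
print('anvil face',q((281,38),62),'L,R',q((235,25),66),q((327,25),66))
for c in (190,210,230): print(q((c,222),72),q((c,250),72))
print('tool',w2c(s['tool_pos']))
for P in [(-60,-92)]:
    d=c2w(P)-s['tool_pos'][:2];print('target',c2w(P),d)
    for psi in (s['orientation'][2],Y+np.pi): print(psi,d@[np.cos(psi),np.sin(psi)],d@[np.sin(psi),-np.cos(psi)])
E
```

```text
190 [706, 708, 711, 709, 698, 324, 41, 39, 39, 39, 41, 40, 43, 38, 40, 40, 43, 58, 64, 74, 63, 53, 271, 449, 448, 439, 429, 371, 178, 186, 188, 181, 176, 173, 166, 137, 114, 101, 96, 35, 38, 41, 41, 44, 37]
210 [713, 710, 706, 708, 583, 455, 48, 45, 52, 47, 37, 38, 40, 45, 42, 41, 43, 58, 65, 76, 70, 59, 49, 443, 184, 185, 188, 190, 190, 192, 193, 194, 194, 196, 199, 196, 200, 292, 375, 385, 380, 381, 704, 712, 714]
230 [445, 452, 446, 441, 445, 445, 62, 51, 50, 53, 50, 51, 49, 50, 48, 54, 48, 53, 62, 76, 73, 94, 83, 197, 189, 192, 194, 195, 193, 196, 199, 200, 199, 185, 184, 207, 342, 373, 385, 386, 377, 429, 690, 695, 700]
pad col [(84, [199, 97, 34]), (87, [222, 109, 39]), (90, [210, 99, 29]), (93, [124, 57, 17]), (96, [51, 48, 47]), (99, [52, 47, 48]), (102, [51, 46, 47]), (105, [51, 47, 47]), (108, [50, 47, 47]), (111, [50, 46, 46]), (114, [51, 48, 47]), (117, [58, 55, 54]), (120, [72, 67, 66]), (123, [71, 67, 67]), (126, [72, 67, 66]), (129, [67, 63, 62]), (132, [23, 23, 22]), (135, [42, 42, 43]), (138, [42, 42, 43]), (141, [19, 21, 102]), (144, [8, 22, 226]), (147, [78, 167, 31]), (150, [78, 167, 31]), (153, [78, 167, 32]), (156, [248, 248, 250]), (159, [248, 248, 250]), (162, [37, 32, 35]), (165, [39, 33, 37]), (168, [38, 34, 36]), (171, [39, 35, 36]), (174, [39, 34, 37]), (177, [39, 35, 36]), (180, [193, 184, 191]), (183, [223, 217, 222])]
anvil face [ 0.9 95.8] L,R [-33.4 106.2] [ 35.2 106.4]
[-73.  -47.7] [-75.6 -73.1]
[-56.1 -47.5] [-58.1 -72.6]
[-39.7 -47.4] [-41.1 -72.3]
tool [  0.90531461 -37.37043383]
target [480.42272913  41.75618916] [-71.33109827 -40.07145202]
1.352546017066959 -54.56560437304492 -60.96262516669249
2.922292653589793 60.905314607290286 -54.62956617434647
```

```bash
python3 -m handwheel '{"travel":[[-0.0273,-0.0305,0],[-0.0273,-0.0305,0],[0,0,0],[0,0,0],[0,0,0],[0,0,0],[0,0,0],[0,0,0],[0,0,0],[0,0,0],[0,0,0],[0,0,0.04],[0,0,0.04],[0,0,0],[0,0,0]],"twist":[[0,0,0],[0,0,0],[0,0,-0.1744],[0,0,-0.1744],[0,0,-0.1744],[0,0,-0.1744],[0,0,-0.1744],[0,0,-0.1744],[0,0,-0.1744],[0,0,-0.1744],[0,0,-0.1744],[0,0,0],[0,0,0],[0,0,0],[0,0,0]],"gripper":[1,1,1,1,1,1,1,1,1,1,1,1,1,1,1]}' 40
python3 - <<'E'
from h import *
s=r.read_state();save('wrist','w4');print(w2c(s['tool_pos']),s['tool_pos'][2],s['orientation'])
for n in ['handle_grip','trigger_grip','pad_face']:
    print(n,[(d['conf'],w2c(d['xyz'])) for d in r.spot_point(n,'wrist')])
E
```

```text
t: 14.22
tool_pos: [481.1, 41.4, 110.2]
orientation: [3.141, 0.002, 2.922]
ft_force: [0.3, -0.0, 0.0]
opening: 85.3
grip_force: 0.0
[-59.28492585 -92.24139194] 110.17645360524679 [3.14130023e+00 1.61852057e-03 2.92153877e+00]
handle_grip [(0.55, array([-63.1020295 , -73.59010717]))]
trigger_grip [(0.68, array([ -60.01065678, -108.14518516]))]
pad_face [(0.89, array([-0.85541276, 14.87004603]))]
```

View pics/w4.png

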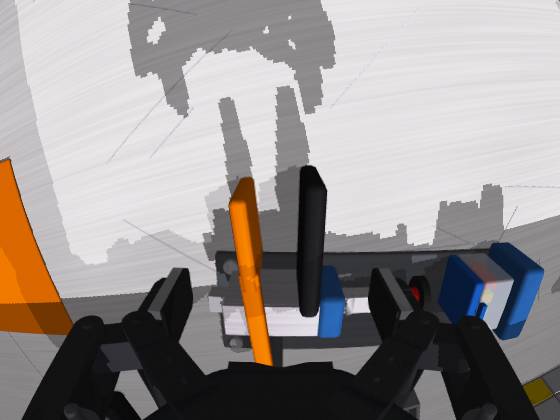

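The paddle (245,215) and handle (312,240) lie between the open fingers, centred at about column 279, and the red band and pad are visible at (418,293). I'll descend.

```bash
python3 -m handwheel '{"travel":[[0,0,0.04],[0,0,0.027],[0,0,0],[0,0,0],[0,0,0],[0,0,0]],"twist":[[0,0,0],[0,0,0],[0,0,0],[0,0,0],[0,0,0],[0,0,0]],"gripper":[1,1,0.6,0.25,0.25,0.25]}' 40
python3 - <<'E'
from h import *
s=r.read_state();print(w2c(s['tool_pos']),s['ft_force']@np.r_[RC[:,1],0])
E
```

```text
t: 15.18
tool_pos: [481.4, 41.3, 43.2]
orientation: [3.141, 0.003, 2.921]
ft_force: [0.2, -0.3, 0.0]
opening: 53.4
grip_force: 0.0
[-58.89876765 -92.26491194] -0.2713431602545751
```

```bash
python3 -m handwheel '{"travel":[[0,0,0],[0,0.0021,0],[0,0.0021,0],[0,0.0021,0],[0,0.0021,0],[0,0.0021,0],[0,0.0021,0],[0,0,0],[0,0,0]],"twist":[[0,0,0],[0,0,0],[0,0,0],[0,0,0],[0,0,0],[0,0,0],[0,0,0],[0,0,0],[0,0,0]],"gripper":[0.18,0.08,-0.02,-0.12,-0.22,-0.32,-0.42,-0.42,-0.42]}' 40
python3 - <<'E'
from h import *
s=r.read_state();print(w2c(s['tool_pos']),s['ft_force']@np.r_[RC[:,1],0])
save('scene','s1');save('wrist','w5')
for n in ['handle_grip','trigger_grip','pad_face','ram']:
  for c in ('top','scene','wrist'):
    print(n,c,[(d['conf'],w2c(d['xyz']).round(1)) for d in r.spot_point(n,c)])
E
```

```text
t: 16.3
tool_pos: [483.5, 53.1, 42.8]
orientation: [-3.14, 0.001, 2.921]
ft_force: [-2.0, -2.1, 7.1]
opening: 25.0
grip_force: 10.8
[-59.43037439 -80.23879569] -2.5250541447078247
handle_grip top [(0.83, array([-61.1, -77.5]))]
handle_grip scene [(0.9, array([-57.7, -76. ]))]
handle_grip wrist [(0.66, array([-59.5, -74.3]))]
trigger_grip top [(0.88, array([ -63.3, -113.2]))]
trigger_grip scene [(0.67, array([-62.9, -87.3]))]
trigger_grip wrist [(0.66, array([-61.3, -83.5]))]
pad_face top [(0.58, array([ 2., 20.]))]
pad_face scene [(0.46, array([-2.1, 26.8]))]
pad_face wrist [(0.61, array([-2.1, 27.9]))]
ram top [(0.5, array([ 0.5, -2.7]))]
ram scene [(0.53, array([0.7, 1.9]))]
ram wrist []
```

```bash
python3 -m handwheel '{"travel":[[0,-0.0021,0],[0,-0.0021,0],[0,-0.0021,0],[0,-0.0021,0],[0,-0.0021,0],[0,-0.0021,0],[0,0,0],[0,0,0],[0,0.0021,0],[0,0.0021,0],[0,0.0021,0],[0,0.0021,0],[0,0.0021,0],[0,0.0021,0],[0,0,0],[0,0,0]],"twist":[[0,0,0],[0,0,0],[0,0,0],[0,0,0],[0,0,0],[0,0,0],[0,0,0],[0,0,0],[0,0,0],[0,0,0],[0,0,0],[0,0,0],[0,0,0],[0,0,0],[0,0,0],[0,0,0]],"gripper":[-0.32,-0.22,-0.12,-0.02,0.08,0.2,0.25,0.18,0.08,-0.02,-0.12,-0.22,-0.32,-0.42,-0.42,-0.42]}' 40
cat >> h.py <<'E'
def bands(cam,im,roi):
    x0,x1,y0,y1=roi;a=im[y0:y1,x0:x1].astype(int);R,G,B=a[...,0],a[...,1],a[...,2]
    M=dict(red=(R>90)&(R>3*G)&(R>3*B),green=(G>70)&(G>1.6*R)&(G>1.4*B),white=(a.min(2)>215),blue=(B>60)&(B>2*R)&(B>1.4*G))
    for k,m in M.items():
        v,u=np.nonzero(m)
        if len(u): print(cam,k,len(u),'u',x0+u.min(),x0+u.max(),'v',y0+v.min(),y0+v.max(),'c',(x0+u.mean()).round(1),(y0+v.mean()).round(1))
E
python3 - <<'E'
from h import *
s=r.read_state();print(w2c(s['tool_pos']),s['ft_force']@np.r_[RC[:,1],0])
for f in('w5','w6'):
    im=save('wrist','w6') if f=='w6' else cv2.imread('pics/w5.png')[:,:,::-1]
    bands(f,im,(385,560,190,400))
for f in('s0','s1','s2'):
    im=save('scene','s2') if f=='s2' else cv2.imread(f'pics/{f}.png')[:,:,::-1]
    bands(f,im,(325,380,165,212))
for n in ['pad_face','ram']:
  for c in ('scene','wrist'):
    print(n,c,[(d['conf'],w2c(d['xyz']).round(1)) for d in r.spot_point(n,c)])
E
```

```text
t: 19.0
tool_pos: [483.5, 53.1, 42.6]
orientation: [-3.14, 0.001, 2.921]
ft_force: [-3.7, -2.0, 7.3]
opening: 25.2
grip_force: 10.5
[-59.42767624 -80.2096776 ] -2.754583767345667
w5 white 11031 u 385 559 v 190 390 c 457.4 226.9
w5 blue 1980 u 476 559 v 280 397 c 526.7 342.9
w6 red 25 u 458 466 v 346 353 c 462.4 348.9
w6 white 10871 u 385 559 v 190 390 c 457.6 226.1
w6 blue 1977 u 477 559 v 280 398 c 526.6 342.9
s0 red 1 u 341 341 v 190 190 c 341.0 190.0
s0 green 5 u 339 340 v 190 193 c 339.4 191.6
s0 white 2 u 337 338 v 190 192 c 337.5 191.0
s0 blue 74 u 367 378 v 168 179 c 372.5 173.5
s1 red 2 u 344 344 v 189 190 c 344.0 189.5
s1 green 5 u 341 342 v 189 192 c 341.8 190.2
s1 white 5 u 340 379 v 175 192 c 352.6 184.2
s1 blue 116 u 353 378 v 168 188 c 367.3 176.1
s2 red 2 u 348 348 v 188 189 c 348.0 188.5
s2 green 6 u 345 347 v 188 191 c 346.0 189.3
s2 white 4 u 344 379 v 175 189 c 357.5 181.8
s2 blue 118 u 353 378 v 168 199 c 367.2 176.4
pad_face scene [(0.65, array([ 11.2, 275.7])), (0.39, array([ 0.7, 39.1]))]
pad_face wrist [(0.55, array([-0.9, 41.5])), (0.48, array([-62.5, -74.8]))]
ram scene [(0.82, array([ 2.3, 16.4]))]
ram wrist []
```

```bash
python3 -m handwheel '{"travel":[[0,-0.0021,0],[0,-0.0021,0],[0,-0.0021,0],[0,-0.0021,0],[0,-0.0021,0],[0,-0.0021,0],[0,0,0],[0,0,0],[0,0.0021,0],[0,0.0021,0],[0,0.0021,0],[0,0.0021,0],[0,0.0021,0],[0,0.0021,0],[0,0,0],[0,0,0]],"twist":[[0,0,0],[0,0,0],[0,0,0],[0,0,0],[0,0,0],[0,0,0],[0,0,0],[0,0,0],[0,0,0],[0,0,0],[0,0,0],[0,0,0],[0,0,0],[0,0,0],[0,0,0],[0,0,0]],"gripper":[-0.32,-0.22,-0.12,-0.02,0.08,0.2,0.25,0.18,0.08,-0.02,-0.12,-0.22,-0.32,-0.42,-0.42,-0.42]}' 40
python3 - <<'E'
from h import *
s=r.read_state();print(w2c(s['tool_pos']),s['ft_force']@np.r_[RC[:,1],0])
bands('w7',save('wrist','w7'),(385,560,240,400))
bands('s3',save('scene','s3'),(325,380,165,212))
for n in ['pad_face','ram']:
  for c in ('scene','wrist'):
    print(n,c,[(d['conf'],w2c(d['xyz']).round(1)) for d in r.spot_point(n,c)])
a=cv2.imread('pics/s3.png')[160:215,320:395];b=cv2.imread('pics/w7.png')[250:400,400:560]
cv2.imwrite('pics/c1.png',np.hstack([cv2.resize(a,(400,293),interpolation=cv2.INTER_CUBIC),cv2.resize(b,(313,293),interpolation=cv2.INTER_CUBIC)]))
E
```

```text
t: 21.3
tool_pos: [483.6, 53.1, 42.6]
orientation: [-3.141, 0.001, 2.921]
ft_force: [-2.7, -1.9, 5.8]
opening: 25.0
grip_force: 10.6
[-59.41446431 -80.20178692] -2.4096346287253865
w7 red 105 u 473 480 v 344 360 c 476.7 352.1
w7 green 86 u 464 473 v 346 358 c 469.1 350.8
w7 white 3194 u 385 559 v 240 390 c 438.1 258.0
w7 blue 1968 u 477 559 v 280 398 c 526.7 343.0
s3 red 3 u 351 352 v 186 188 c 351.7 187.0
s3 green 3 u 349 350 v 187 189 c 349.7 188.0
s3 white 4 u 348 379 v 175 188 c 359.5 181.2
s3 blue 117 u 353 378 v 168 188 c 367.2 176.2
pad_face scene [(0.56, array([ 0.3, 51.3]))]
pad_face wrist [(0.56, array([-2.8, 51.1]))]
ram scene [(0.49, array([ 3.3, 27. ]))]
ram wrist [(0.56, array([ 1.6, 27. ])), (0.28, array([-60.2, -72.5]))]
```

View pics/c1.png

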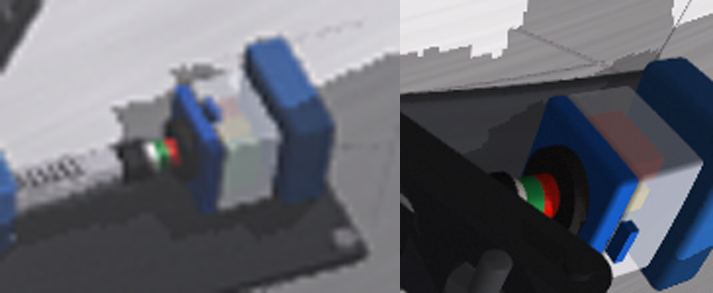

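Pad just short of the lid, the stem fully out (white, green and red all visible), and a small gap left between box and anvil. Next comes the loading stroke.

```bash
python3 -m handwheel '{"travel":[[0,-0.0021,0],[0,-0.0021,0],[0,-0.0021,0],[0,-0.0021,0],[0,-0.0021,0],[0,-0.0021,0],[0,0,0],[0,0,0],[0,0.0021,0],[0,0.0021,0],[0,0.0021,0],[0,0.0021,0],[0,0.0021,0],[0,0.0011,0],[0,0,0],[0,0,0]],"twist":[[0,0,0],[0,0,0],[0,0,0],[0,0,0],[0,0,0],[0,0,0],[0,0,0],[0,0,0],[0,0,0],[0,0,0],[0,0,0],[0,0,0],[0,0,0],[0,0,0],[0,0,0],[0,0,0]],"gripper":[-0.32,-0.22,-0.12,-0.02,0.08,0.2,0.25,0.18,0.08,-0.02,-0.12,-0.22,-0.32,-0.37,-0.37,-0.37]}' 40
python3 - <<'E'
from h import *
s=r.read_state();print(w2c(s['tool_pos']),s['ft_force']@np.r_[RC[:,1],0])
bands('w8',save('wrist','w8'),(385,560,240,400))
bands('s4',save('scene','s4'),(325,380,165,212))
for n in ['pad_face','ram']:
  for c in ('scene','wrist'):
    print(n,c,[(d['conf'],w2c(d['xyz']).round(1)) for d in r.spot_point(n,c)])
E
```

```text
t: 23.6
tool_pos: [483.0, 52.2, 43.2]
orientation: [-3.14, 0.001, 2.921]
ft_force: [-4.4, -1.9, 9.0]
opening: 27.2
grip_force: 8.6
[-59.71355286 -81.23791567] -2.82725271620302
w8 red 114 u 477 485 v 344 361 c 481.2 351.8
w8 green 34 u 475 478 v 344 359 c 476.4 351.8
w8 white 3309 u 385 559 v 240 390 c 439.9 258.6
w8 blue 1944 u 481 559 v 280 397 c 528.6 342.6
s4 red 1 u 353 353 v 187 187 c 353.0 187.0
s4 green 1 u 352 352 v 188 188 c 352.0 188.0
s4 white 2 u 363 379 v 175 175 c 371.0 175.0
s4 blue 114 u 354 378 v 168 187 c 367.8 175.9
pad_face scene [(0.48, array([-0.8, 49.1])), (0.21, array([-61.2, -87.9]))]
pad_face wrist [(0.58, array([-2.9, 54. ]))]
ram scene [(0.54, array([ 4.5, 36.9]))]
ram wrist [(0.9, array([ 0.1, 35.9]))]
```

```bash
python3 - <<'E'
from h import *
for f in('w7','w8'):
    im=cv2.imread(f'pics/{f}.png')[:,:,::-1]
    for v in (347,350,353): print(f,v,[(u,*im[v,u].tolist()) for u in range(452,490,2)])
a=cv2.imread('pics/s4.png')[165:205,330:385];b=cv2.imread('pics/w8.png')[310:390,440:520]
cv2.imwrite('pics/c2.png',np.hstack([cv2.resize(a,(412,300),interpolation=cv2.INTER_CUBIC),cv2.resize(b,(300,300),interpolation=cv2.INTER_NEAREST)]))
E
```

```text
w7 347 [(452, 20, 19, 21), (454, 17, 18, 19), (456, 18, 18, 18), (458, 15, 15, 17), (460, 73, 71, 67), (462, 134, 130, 124), (464, 23, 75, 38), (466, 16, 75, 34), (468, 15, 76, 36), (470, 16, 77, 35), (472, 17, 79, 37), (474, 121, 11, 6), (476, 102, 11, 5), (478, 96, 10, 7), (480, 98, 11, 7), (482, 13, 12, 12), (484, 12, 12, 12), (486, 12, 12, 11), (488, 12, 10, 9)]
w7 350 [(452, 19, 19, 20), (454, 21, 20, 22), (456, 19, 18, 20), (458, 21, 20, 22), (460, 19, 19, 20), (462, 145, 141, 135), (464, 107, 126, 106), (466, 18, 87, 40), (468, 17, 88, 41), (470, 19, 90, 42), (472, 19, 92, 43), (474, 132, 31, 15), (476, 115, 13, 8), (478, 102, 10, 4), (480, 103, 12, 8), (482, 10, 10, 10), (484, 11, 10, 10), (486, 12, 10, 11), (488, 10, 9, 9)]
w7 353 [(452, 17, 18, 19), (454, 18, 18, 20), (456, 20, 20, 21), (458, 20, 20, 21), (460, 19, 18, 20), (462, 20, 20, 20), (464, 36, 36, 35), (466, 26, 102, 49), (468, 27, 113, 55), (470, 29, 117, 57), (472, 31, 122, 61), (474, 166, 55, 32), (476, 190, 29, 21), (478, 106, 13, 8), (480, 105, 12, 8), (482, 8, 8, 8), (484, 11, 10, 11), (486, 13, 11, 11), (488
[... 421 characters left out ...]
0), (456, 19, 18, 20), (458, 20, 20, 21), (460, 17, 17, 18), (462, 18, 17, 19), (464, 18, 17, 21), (466, 18, 16, 19), (468, 21, 19, 22), (470, 22, 19, 23), (472, 20, 19, 21), (474, 22, 20, 22), (476, 19, 100, 46), (478, 72, 91, 44), (480, 164, 19, 13), (482, 130, 12, 8), (484, 105, 13, 10), (486, 36, 12, 11), (488, 11, 9, 10)]
w8 353 [(452, 20, 19, 21), (454, 20, 20, 21), (456, 19, 19, 20), (458, 20, 20, 22), (460, 18, 18, 19), (462, 19, 20, 20), (464, 20, 19, 21), (466, 23, 22, 24), (468, 28, 27, 30), (470, 31, 29, 32), (472, 32, 31, 34), (474, 33, 32, 35), (476, 34, 126, 62), (478, 101, 119, 58), (480, 178, 21, 13), (482, 161, 14, 8), (484, 106, 10, 6), (486, 20, 11, 11), (488, 11, 11, 9)]
```

Row profile: about 2.4 mm of the green still shows past the sleeve rim, the white is gone and the red is all out, so the stem is at roughly 7 mm. The lid moved about 3 mm with the box, which puts it flush. I'll squeeze about 1 mm more for margin and confirm.

```bash
python3 -m handwheel '{"travel":[[0,0.0005,0],[0,0.0005,0],[0,0,0],[0,0,0],[0,0,0],[0,0,0]],"twist":[[0,0,0],[0,0,0],[0,0,0],[0,0,0],[0,0,0],[0,0,0]],"gripper":[-0.39,-0.41,-0.41,-0.41,-0.41,-0.41]}' 40
python3 - <<'E'
from h import *
im=save('wrist','w9');s4=save('scene','s5')
for v in (347,350,353): print(v,[(u,*im[v,u].tolist()) for u in range(470,490,1)])
bands('w9',im,(385,560,240,400))
a=s4[160:215,320:395,::-1];b=im[250:400,400:560,::-1]
cv2.imwrite('pics/c3.png',np.hstack([cv2.resize(a,(400,300),interpolation=cv2.INTER_CUBIC),cv2.resize(b,(400,300),interpolation=cv2.INTER_CUBIC)]))
E
```

```text
t: 24.65
tool_pos: [483.3, 53.0, 43.3]
orientation: [-3.14, 0.001, 2.921]
ft_force: [-3.7, -1.9, 9.9]
opening: 25.6
grip_force: 9.2
347 [(470, 15, 15, 16), (471, 15, 13, 16), (472, 17, 16, 19), (473, 18, 17, 19), (474, 16, 15, 17), (475, 17, 61, 30), (476, 17, 82, 37), (477, 91, 51, 24), (478, 124, 11, 4), (479, 103, 12, 7), (480, 101, 9, 6), (481, 100, 10, 6), (482, 98, 7, 4), (483, 99, 8, 7), (484, 88, 10, 6), (485, 12, 12, 11), (486, 10, 10, 11), (487, 11, 10, 10), (488, 14, 12, 12), (489, 12, 12, 12)]
350 [(470, 19, 18, 20), (471, 21, 18, 21), (472, 22, 20, 22), (473, 21, 20, 22), (474, 21, 20, 22), (475, 25, 43, 29), (476, 21, 101, 48), (477, 77, 80, 39), (478, 159, 19, 11), (479, 162, 21, 13), (480, 164, 19, 11), (481, 131, 14, 6), (482, 103, 9, 6), (483, 103, 10, 6), (484, 104, 13, 10), (485, 13, 12, 11), (486, 11, 12, 11), (487, 12, 13, 10), (488, 12, 11, 10), (489, 12, 12, 11)]
353 [(470, 31, 29, 32), (471, 32, 30, 32), (472, 33, 30, 34), (473, 33, 32, 34), (474, 34, 33, 35), (475, 36, 56, 41), (476, 33, 127, 62), (477, 117, 102, 52), (478, 200, 29, 21), (479, 168, 18, 11), (480, 157, 14, 4), (481, 160, 15, 7), (482, 154, 13, 4), (483, 106, 9, 5), (484, 94, 12, 7), (485, 12, 11, 11), (486, 13, 11, 12), (487, 12, 12, 11), (488, 12, 11, 12), (489, 11, 9, 10)]
w9 red 112 u 475 484 v 344 361 c 480.2 352.0
w9 green 18 u 475 477 v 344 359 c 475.8 351.8
w9 white 3243 u 385 559 v 240 390 c 439.6 257.6
w9 blue 1987 u 480 559 v 280 397 c 528.4 343.0
```

View pics/c3.png

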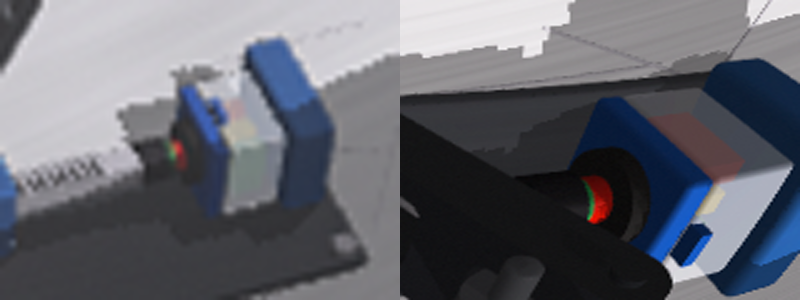

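The white band is gone, a green sliver and the whole red band show outside the sleeve (stem about 8 mm), and the box is flush and square on the anvil. I'll hand it in holding the squeeze.

```bash
python3 -c "
from workcell import r
print(r.close_job())"
```

```text
the job is handed in; nothing more can be done
None
```

The fuse box stands flush and square against the anvil, the stem is about 8 mm into the sleeve (my reading from the camera image; range 5–12 mm) with no red gone in, and I handed the job in at about 25 s of the 72 s with the fingers still holding the trigger squeezed; no verdict came back.

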